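# Start and tighten a threaded connector shell

## Robot

A 7-joint arm with a two-finger parallel gripper is mounted at the origin on the work surface. World frame = base frame: x ahead of the robot, y to its left, z up, the work surface at z = 0. Lengths are in m, angles in rad, forces in N, time in s.
With the tool pointing down it reaches from about 0.35 to 0.9 m from the base axis. Payload 8.1 kg.
Tool frame: the origin (TCP) lies between the finger pads, 19 mm behind the fingertips; this is the grasp point; z points along the fingers, y is the line along which they close (so a half turn about z gives the same grasp; the last joint's range is limited). The gripper opens to 85 mm and grips with 20 to 120 N. Pads are 22 mm wide; open, the fingers measure 114 mm over their backs; the gripper's body (76 mm by 85 mm) begins 54 mm behind the grasp point. The pads swing forward as they close: fully open they stand 13 mm farther back than shut.
Start: joints at [-1.364, 0.434, 0.025, 1.573, -0.012, 1.134, -0.075], TCP at [0.191, 0.595, 0.25] pointing down, gripper open.
Joint ranges: [-2.62, 2.62], [-0.44, 2.09], [-1.27, 1.32], [0.08, 2.57], [-1.32, 4.46], [0.12, 2], [-2.74, 2.74]. Speed limits (rad/s): [2.22, 2.22, 3.01, 3.01, 3.14, 3.14, 3.14].

## Interface

Orientations are given as a 3x3 rotation matrix whose columns are the frame's x, y, z axes.
In Python, from station import * gives the robot as it stands.
- The arm moves only by the tool arm_command, never from a script. Its argument "plan" is a list of rows, each an object of numbers: "tx", "ty", "tz": the shift along the tool's x, y, z in m; "spin": the turn about the tool's z in rad; "grip": the closure in counts, from 0 (fully open) to 255 (shut). A call has exactly 5 rows; each row is the pose to reach, as a shift and turn from the pose commanded when the call began, along the tool's axes at that moment; what a row does not reach only later rows make up. A row lasts 1/12 s, in which the tool goes at most 41.7 mm and 7.16 degrees, less where a joint would pass 70% of its speed; a pose out of reach is approached as far as the arm can. A call with a gripper value outside its range is refused whole. The fingers move at their own pace and stop on an object; "squeeze" is the grip in N (left out, the last holds). Time passes only in rows, so rows that repeat a pose let the fingers close, or fill a call up. It gives the time, the measured TCP pose, the force, the opening and the grip force at its end, in the units of the state.
- get_state(): the state, without advancing time (a new reading comes with each control period).
- camera(name): name is "side" or "top"; returns the picture (400x640x3 uint8, red, green, blue); there is no depth.
- camera_info(name): a dict with "intrinsics" (3x3 intrinsics, pixels), "dist_coeffs" ([k1, k2, p1, p2, k3] as OpenCV has them; the pictures are not rectified), "R" (3x3) and "t" (3): a world point X has camera coordinates R X + t. Camera axes: x right, y down, z forward; pixel columns grow to the right and rows downward; lengths in m; the calibration is good to about 2 mm. A picture is of the moment at which its call begins. camera_info takes no time and is no camera call.
- hand_in(): hands the job in; it is judged then, once.
The state is a dict: "time": time; "joint_pos": joint angles; "qvel": joint speeds; "joint_torque": joint torques, N m; "tool_pos": TCP position; "tcp_rot": TCP orientation; "contact_force": force on the tool from outside, world axes, zero at the start; "wrist_torque": the same for the moment, N m; "gripper_width": opening from 0.0 (shut) to 1.0 (fully open); "grip_force": force on a finger pad.
Only numpy, scipy, OpenCV 4.12 (cv2) and the standard library are available. Lean on these libraries where they do the work, as an engineer would, in place of code of your own. Each camera call takes 0.05 s, during which the arm holds its last target. There are 200 camera calls.

## Task

Pick up the black connector shell with the orange stripe and set it on the brass threaded stub in the blue stand, stripe over the stand's white index line. Keeping light pressure on, turn it gently backward (counter-clockwise from above) until you feel it drop a step into the thread, then turn it forward (clockwise) until it is fully home on the brass flange, and let go. Do not force it: the stub must not twist in its collet nor the spring post be pushed to the bottom, and leave the other parts and the pliers where they are.

Things in the scene. Friction and masses are not known exactly. Their poses are not given: they have to be found in the camera images.
- shell: Black connector shell with an orange stripe, about 120 g, standing mouth down. Origin: centre of its underside (the mouth); z up along its axis, x towards the stripe. Round skirt 50 mm diameter, 0 to 40 mm high, then a hexagonal neck 32 mm across flats, 40 to 78 mm high (the top). Flats face the x axis and every 60 degrees from it. Skirt open below: bore 42 mm, 36 mm deep.
- shell_neck (a point): Point on the shell's axis, 62 mm above its underside, in the hexagonal neck: a good place for the TCP when gripping two parallel flats from above.
- shell_lug (a point): Inner tip of one of the shell's three inward thread lugs, under the stripe; the others are 120 degrees either side. Each is 6 mm wide, reaches in from the bore to 14.5 mm from the axis, and lies 4 to 7 mm above the mouth.
- seat (a point): Centre of the top face of the stub's brass flange (55 mm diameter), on the stand's axis, z up, 108 mm above the bench less what the spring post is pressed. The shell's underside rests here when home. Lugs on top of the thread ridges: underside 5 to 10.5 mm above the seat. Dropped into the gap: 4 to 5.5 mm above. Then clockwise it screws down 4.6 mm per radian, home after 60 to 90 degrees.
- nose (a point): Top of the brass stub, on the axis, 32 mm above the seat, 14 mm diameter, widening to 26 mm diameter 10 mm lower. Ridges: 39.4 mm diameter, up to 17 mm above the seat; three equal starts, 120 degrees apart. Ridge tops climb counter-clockwise 4.6 mm per radian, then end in a gap with about 8 degrees of play for the lugs and a stop beyond it. Clockwise on top there is a stop too.
- stand: Fixed stand: aluminium base 120 x 120 x 14 mm, blue column 68 mm diameter to 64 mm height, carrying the sprung post, collet and brass threaded stub. Origin: centre of the underside, z up, x towards the white index line.
- index (a point): Outer end of the white index line on the stand's base, 58 mm from the axis. The thread's angle to this line differs each time and is not measured, but with the shell's stripe over the line (or 120 degrees either way) the lugs come to rest on top of the ridges, and the drop follows after 5 to 80 degrees backward. A drop of only 2 or 3 mm is a lug caught on the edge: turn a little more.
- spring_post (a joint): Travel of the sprung post carrying the stub, in m: 0 up (unloaded), grows as pressed down, bottom at 0.014. About 3 N to start it, then 0.7 N per mm. Pressing beyond 0.0125 counts as pushed to the bottom.
- collet (a joint): Twist of the stub in its collet, rad, 0 at the start, counter-clockwise positive. It slips at about 0.4 N m; more than 0.08 rad either way is a spoiled part.
- spare_a: Bystander: smaller black shell with a blue band, 38 mm diameter, 60 mm tall, neck 22 mm diameter; origin at the centre of its underside. Leave alone.
- spare_b: Bystander: smaller black shell with a grey band, 38 mm diameter, 60 mm tall, neck 22 mm diameter; origin at the centre of its underside. Leave alone.
- pliers: Bystander: pliers with orange handles, 160 mm long, 60 mm wide, 13 mm high, lying flat; origin near the pivot, at bench height, jaws along x. Leave alone.

How it is judged:
By the outcome, as a careful person would: the job done as asked, in the order asked, and still so for the second after the job is handed in, with the robot touching nothing.
It also fails if it takes over 72 s, if anything falls off the work surface, if the arm or the gripper's body presses on something with over 40 N, if the wrist force passes 120 N, or if a joint passes its speed limit or range.

## Working session

There is one attempt and no reset: what is moved stays moved. The work goes in short steps, Python scripts to look and compute and a tool call to move; the robot and the scene stay as the last step left them, time stands still between calls to the robot, and variables do not carry over. Pictures are saved under pics/ and viewed, at most 10 in all, crops included, and the job is handed in when it is done.

Besides the shell and the picture viewer there is one more tool, called after "Call:" as name(argument=value, ...), one argument or row to a line, values as JSON. arm_command: Moves the arm, as the interface text tells. Its arguments: {"type":"object","properties":{"plan":{"type":"array","items":{"type":"object","properties":{"tx":{"type":"number"},"ty":{"type":"number"},"tz":{"type":"number"},"spin":{"type":"number"},"grip":{"type":"number"}}}},"squeeze":{"type":"number"}},"required":["plan"]}

```bash
mkdir -p pics
python3 - <<'E'
from station import *
import cv2
for n in("side","top"):
    cv2.imwrite(f"pics/{n}0.png",cv2.cvtColor(camera(n),cv2.COLOR_RGB2BGR))
    i=camera_info(n);print(n,{k:__import__('numpy').round(v,4).tolist() for k,v in i.items()})
s=get_state();print(s)
E
```

```text
side {'intrinsics': [[513.3481, 0.0, 316.1124], [0.0, 513.3481, 206.1494], [0.0, 0.0, 1.0]], 'dist_coeffs': [0.0043, 0.0, 0.0, 0.0, 0.0], 'R': [[-0.9297, -0.3684, 0.0035], [-0.2617, 0.6536, -0.7102], [0.2594, -0.6612, -0.704]], 't': [0.6038, 0.2169, 1.1095]}
top {'intrinsics': [[498.8891, 0.0, 324.5646], [0.0, 498.8891, 201.8482], [0.0, 0.0, 1.0]], 'dist_coeffs': [0.0004, 0.0, 0.0, 0.0, 0.0], 'R': [[-0.0198, -0.9998, 0.0006], [-0.9951, 0.0197, -0.0965], [0.0965, -0.0025, -0.9953]], 't': [0.0418, 0.6212, 1.2162]}
{'time': 0.1, 'joint_pos': array([-1.36364076,  0.4351629 ,  0.02494285,  1.57398848, -0.01162127,
        1.13400536, -0.07514294]), 'qvel': array([ 0.00105083, -0.00197463, -0.00029555, -0.00243322, -0.00024964,
       -0.00014904, -0.00050469]), 'joint_torque': array([ 3.05935646e-03, -6.71753740e+01,  1.02795683e+00, -3.16901457e+01,
        1.58237759e-02,  7.19696400e-03, -3.03755553e-05]), 'tool_pos': array([0.19041169, 0.59484571, 0.24930492]), 'tcp_rot': array([[-9.52379681e-01,  3.04914461e-01, -3.39002284e-04],
       [ 3.04914634e-01,  9.52378689e-01, -1.37822225e-03],
       [-9.73813446e-05, -1.41595763e-03, -9.99998993e-01]]), 'contact_force': array([-0.25970781, -0.45247736,  1.26622901]), 'wrist_torque': array([-0.07059114,  0.00272722,  0.01637251]), 'grip_force': 0.0, 'gripper_width': 0.9997737499939273}
```

View pics/top0.png

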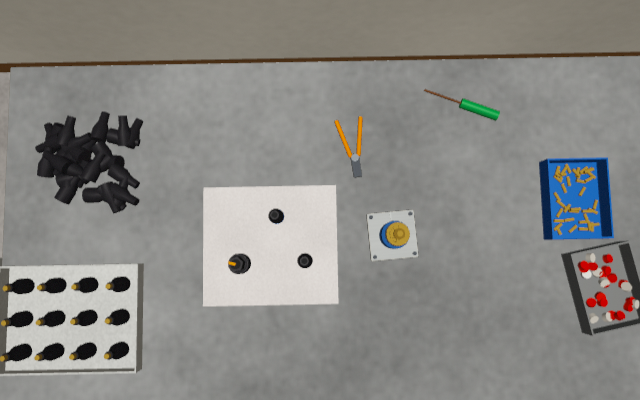

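View pics/side0.png

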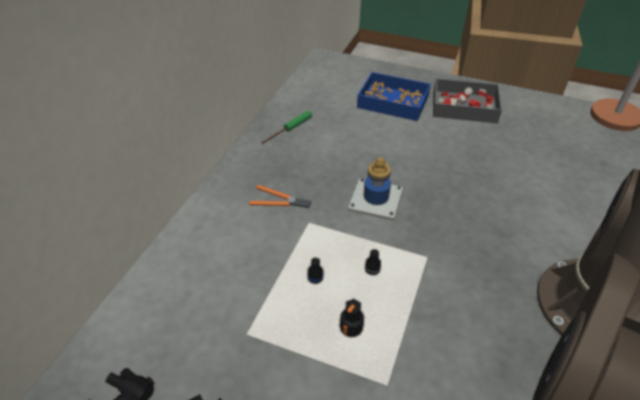

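Run:
```python
import cv2,numpy as np
t=cv2.imread("pics/top0.png");s=cv2.imread("pics/side0.png")
r=lambda im,x,y:cv2.resize(im[y:y+60,x:x+80],(400,300),interpolation=cv2.INTER_CUBIC)
cv2.imwrite("pics/c.png",np.vstack([np.hstack([r(t,200,235),r(t,355,205)]),np.hstack([r(s,310,285),r(s,340,155)])]))
```

```text
(no output)
```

View pics/c.png

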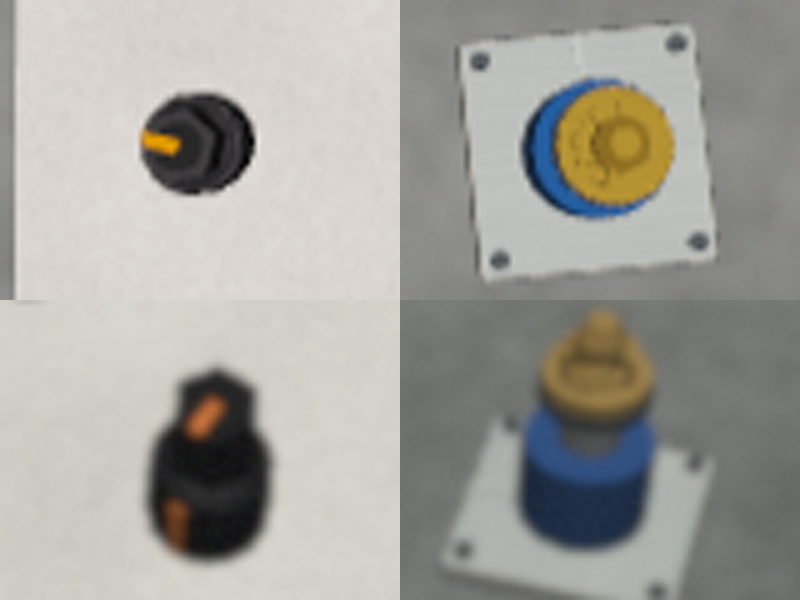

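```bash
cat > h.py <<'E'
from station import *
import cv2,numpy as np
def bp(n,uv,z):
    i=camera_info(n);K,D,R,t=[np.array(i[k],float) for k in("intrinsics","dist_coeffs","R","t")]
    p=cv2.undistortPoints(np.array([[uv]],float),K,D)[0,0]
    d=R.T@[p[0],p[1],1];o=-R.T@t
    return (o+d*(z-o[2])/d[2])[:2]
def pr(n,X):
    i=camera_info(n);K,D,R,t=[np.array(i[k],float) for k in("intrinsics","dist_coeffs","R","t")]
    return cv2.projectPoints(np.array(X,float).reshape(-1,3),cv2.Rodrigues(R)[0],t,K,D)[0][:,0]
E
python3 - <<'E'
from h import *
def T(x,y,o):return (o[0]+(x-o[2])/5-.4,o[1]+(y-o[3])/5-.4)
A=(200,235,0,0);B=(355,205,400,0);C=(310,285,0,300);D=(340,155,400,300)
f=lambda n,o,z,*p:[bp(n,T(*q,o),z).round(4) for q in p]
print("shell top",f("top",A,.078,(180,144)),f("side",C,.078,(217,404)))
s=f("top",A,.078,(143,141),(180,148));print("stripe",s,np.degrees(np.arctan2(*(s[0]-s[1])[::-1])))
s=f("side",C,.078,(195,432),(222,403));print("stripe",s,np.degrees(np.arctan2(*(s[0]-s[1])[::-1])))
print("shell base from side lower stripe",f("side",C,.0,(178,550)))
h=f("top",B,.014,(480,62),(677,43),(500,260),(699,241));print("holes",h,sum(h)/4)
d=h[0]+h[1]-h[2]-h[3];print(np.degrees(np.arctan2(d[1],d[0])))
print("index",f("top",B,.014,(577,32)))
h=f("side",D,.014,(512,423),(695,461),(463,549),(657,591));print("holes",h,sum(h)/4)
print("seat",f("top",B,.108,(614,145)),f("side",D,.108,(597,368)),"nose",f("top",B,.14,(629,145)),f("side",D,.14,(602,318)))
E
```

```text
shell top [array([0.4747, 0.2436])] [array([0.4746, 0.2437])]
stripe [array([0.4765, 0.2612]), array([0.4728, 0.2436])] 78.12774968601549
stripe [array([0.4785, 0.2592]), array([0.4729, 0.2425])] 71.46218633335397
shell base from side lower stripe [array([0.4798, 0.2654])]
holes [array([ 0.5827, -0.0859]), array([ 0.5904, -0.1856]), array([ 0.4832, -0.0931]), array([ 0.4907, -0.193 ])] [ 0.53675 -0.1394 ]
4.191894054631258
index [array([ 0.5969, -0.1353])]
holes [array([ 0.5923, -0.1902]), array([ 0.4931, -0.1975]), array([ 0.5857, -0.0889]), array([ 0.4855, -0.0967])] [ 0.53915  -0.143325]
seat [array([ 0.5367, -0.1383])] [array([ 0.5391, -0.1419])] nose [array([ 0.5356, -0.1404])] [array([ 0.5395, -0.1415])]
```

Call:
arm_command(
  plan=[
    {"tx":-0.03,"ty":-0.02,"grip":60},
    {"tx":-0.06,"ty":-0.04,"grip":60},
    {"tx":-0.09,"ty":-0.06,"grip":60},
    {"tx":-0.12,"ty":-0.08,"grip":60},
    {"tx":-0.15,"ty":-0.1,"grip":60},
  ],
  squeeze=60,
)

```text
$.plan[0]: bad value
```

Call:
arm_command(
  plan=[
    {"tx":-0.03,"ty":-0.02,"grip":60},
    {"tx":-0.06,"ty":-0.04,"grip":60},
    {"tx":-0.09,"ty":-0.06,"grip":60},
    {"tx":-0.12,"ty":-0.08,"grip":60},
    {"tx":-0.15,"ty":-0.1,"grip":60},
  ],
)

```text
$.plan[0]: bad value
```

Call:
arm_command(
  plan=[
    {"tx":-0.03,"ty":-0.02,"grip":60},
    {"tx":-0.06,"ty":-0.04,"grip":60},
    {"tx":-0.078,"ty":-0.048,"spin":-0.066,"grip":60},
    {"tx":-0.078,"ty":-0.048,"spin":-0.066,"tz":0.03,"grip":60},
    {"tx":-0.078,"ty":-0.048,"spin":-0.066,"tz":0.06,"grip":60},
  ],
)

```text
$.plan[0]: bad value
```

Run:
```python
from h import *
im={n:cv2.cvtColor(camera(n),cv2.COLOR_RGB2BGR) for n in("top","side")}
s=get_state();print({k:np.round(v,4).tolist() for k,v in s.items()})
r=lambda im,x,y:cv2.resize(im[y:y+90,x:x+100],(400,360),interpolation=cv2.INTER_CUBIC)
cv2.imwrite("pics/d.png",np.hstack([r(im["top"],190,215),r(im["side"],300,250)]))
```

```text
{'time': 0.2, 'joint_pos': [-1.3636, 0.4349, 0.025, 1.5738, -0.0116, 1.134, -0.0751], 'qvel': [0.0001, -0.001, -0.0, -0.0026, -0.0003, -0.0007, 0.0012], 'joint_torque': [0.0011, -67.0228, 1.0246, -31.6165, 0.0155, 0.0096, 0.0], 'tool_pos': [0.1905, 0.595, 0.2495], 'tcp_rot': [[-0.9524, 0.3049, -0.0002], [0.3049, 0.9524, -0.0009], [-0.0, -0.0009, -1.0]], 'contact_force': [0.3115, 0.5277, -0.3447], 'wrist_torque': [-0.0379, -0.0146, 0.0162], 'grip_force': 0.0, 'gripper_width': 0.998}
```

View pics/d.png

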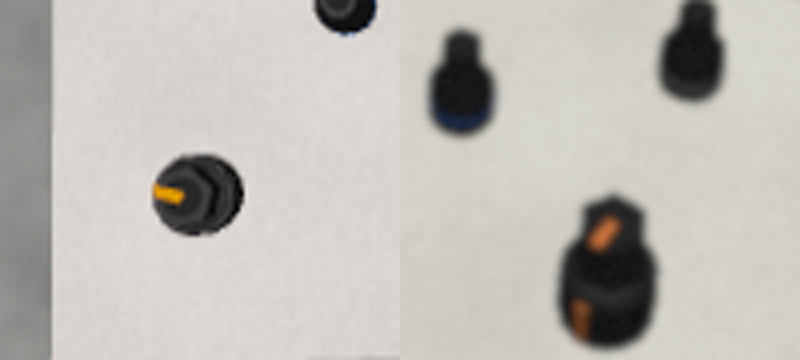

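The picture still shows only the untouched shell: the moves were refused, because every row needs all five fields.

Call:
arm_command(
  plan=[
    {"tx":-0.03,"ty":-0.02,"tz":0,"spin":0,"grip":60},
    {"tx":-0.06,"ty":-0.04,"tz":0,"spin":0,"grip":60},
    {"tx":-0.09,"ty":-0.06,"tz":0,"spin":0,"grip":60},
    {"tx":-0.12,"ty":-0.08,"tz":0,"spin":0,"grip":60},
    {"tx":-0.15,"ty":-0.1,"tz":0,"spin":0,"grip":60},
  ],
  squeeze=60,
)

```text
time: 0.62
tool_pos: [0.3037, 0.4527, 0.2499]
tcp_rot: [[-0.952, 0.305, -0.0], [0.305, 0.952, -0.0], [-0.0, -0.0, -1.0]]
contact_force: [0.6, 0.4, 0.8]
gripper_width: 0.769
grip_force: 0.0
```

Call:
arm_command(
  plan=[
    {"tx":-0.03,"ty":-0.02,"tz":0,"spin":0,"grip":80},
    {"tx":-0.06,"ty":-0.04,"tz":0,"spin":0,"grip":80},
    {"tx":-0.09,"ty":-0.06,"tz":0,"spin":0,"grip":80},
    {"tx":-0.12,"ty":-0.08,"tz":0,"spin":0,"grip":80},
    {"tx":-0.15,"ty":-0.1,"tz":0,"spin":0,"grip":80},
  ],
)

```text
time: 1.03
tool_pos: [0.416, 0.3117, 0.2501]
tcp_rot: [[-0.952, 0.305, 0.0], [0.305, 0.952, 0.0], [-0.0, 0.0, -1.0]]
contact_force: [0.8, 0.6, -0.6]
gripper_width: 0.686
grip_force: 0.0
```

Call:
arm_command(
  plan=[
    {"tx":-0.03,"ty":-0.02,"tz":0,"spin":0,"grip":80},
    {"tx":-0.06,"ty":-0.04,"tz":0,"spin":0,"grip":80},
    {"tx":-0.0774,"ty":-0.0481,"tz":0.03,"spin":-0.066,"grip":80},
    {"tx":-0.0774,"ty":-0.0481,"tz":0.06,"spin":-0.066,"grip":80},
    {"tx":-0.0774,"ty":-0.0481,"tz":0.08,"spin":-0.066,"grip":80},
  ],
)

```text
time: 1.45
tool_pos: [0.4748, 0.2417, 0.168]
tcp_rot: [[-0.97, 0.244, -0.001], [0.244, 0.97, -0.001], [0.0, -0.001, -1.0]]
contact_force: [-1.1, 0.3, -0.3]
gripper_width: 0.687
grip_force: 0.0
```

Run:
```python
from h import *
im={n:cv2.cvtColor(camera(n),cv2.COLOR_RGB2BGR) for n in("top","side")}
s=get_state();print({k:np.round(v,4).tolist() for k,v in s.items()})
r=lambda im,x,y:cv2.resize(im[y:y+90,x:x+100],(400,360),interpolation=cv2.INTER_CUBIC)
cv2.imwrite("pics/e.png",np.hstack([r(im["top"],190,215),r(im["side"],300,250)]))
```

```text
{'time': 1.55, 'joint_pos': [-0.7004, 0.3747, 0.1653, 1.9097, -0.0786, 0.8697, 0.8308], 'qvel': [-0.0158, -0.0486, 0.0026, -0.0647, 0.0084, 0.0661, -0.0108], 'joint_torque': [0.9622, -55.2562, 2.9721, -26.2364, -0.0486, -1.1998, 0.166], 'tool_pos': [0.4725, 0.2424, 0.167], 'tcp_rot': [[-0.9702, 0.2423, -0.0052], [0.2423, 0.9702, -0.0035], [0.0042, -0.0046, -1.0]], 'contact_force': [-0.5923, 0.2175, 0.5961], 'wrist_torque': [-0.0134, 0.0406, -0.0282], 'grip_force': 0.0, 'gripper_width': 0.6871}
```

View pics/e.png

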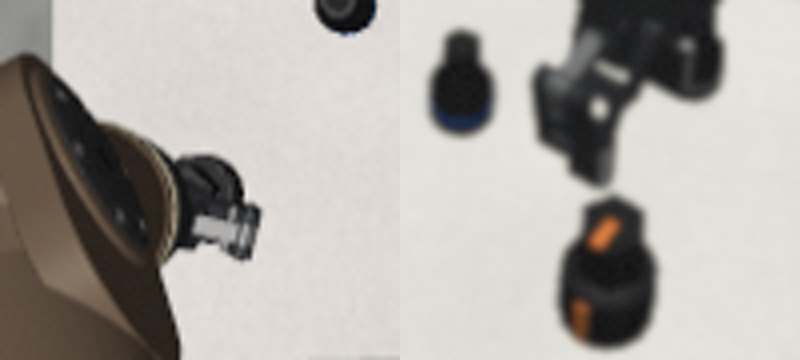

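The gripper is centred over the shell, with the fingers astride the neck along the stripe direction. Next I descend and grip.

Call:
arm_command(
  plan=[
    {"tx":0,"ty":0,"tz":0.03,"spin":0,"grip":80},
    {"tx":0,"ty":0,"tz":0.06,"spin":0,"grip":80},
    {"tx":0,"ty":0,"tz":0.085,"spin":0,"grip":80},
    {"tx":0,"ty":0,"tz":0.1,"spin":0,"grip":80},
    {"tx":0,"ty":0,"tz":0.107,"spin":0,"grip":80},
  ],
)

```text
time: 1.97
tool_pos: [0.4738, 0.2442, 0.0622]
tcp_rot: [[-0.971, 0.241, -0.001], [0.241, 0.971, -0.001], [0.001, -0.001, -1.0]]
contact_force: [0.4, 0.1, 0.1]
gripper_width: 0.683
grip_force: 0.0
```

Call:
arm_command(
  plan=[
    {"tx":0,"ty":0,"tz":0,"spin":0,"grip":255},
    {"tx":0,"ty":0,"tz":0,"spin":0,"grip":255},
    {"tx":0,"ty":0,"tz":0,"spin":0,"grip":255},
    {"tx":0,"ty":0,"tz":0,"spin":0,"grip":255},
    {"tx":0,"ty":0,"tz":0,"spin":0,"grip":255},
  ],
  squeeze=50,
)

```text
time: 2.38
tool_pos: [0.4753, 0.2445, 0.0645]
tcp_rot: [[-0.97, 0.241, 0.002], [0.241, 0.97, 0.002], [-0.002, 0.002, -1.0]]
contact_force: [0.1, -0.6, 7.7]
gripper_width: 0.365
grip_force: 50.4
```

Call:
arm_command(
  plan=[
    {"tx":0,"ty":0,"tz":0,"spin":0,"grip":255},
    {"tx":0,"ty":0,"tz":0,"spin":0,"grip":255},
    {"tx":0,"ty":0,"tz":0,"spin":0,"grip":255},
    {"tx":0,"ty":0,"tz":0,"spin":0,"grip":255},
    {"tx":0,"ty":0,"tz":0,"spin":0,"grip":255},
  ],
)

```text
time: 2.8
tool_pos: [0.4752, 0.2445, 0.0644]
tcp_rot: [[-0.97, 0.241, 0.002], [0.241, 0.97, 0.002], [-0.002, 0.002, -1.0]]
contact_force: [-0.7, 0.7, 8.0]
gripper_width: 0.368
grip_force: 50.4
```

Gripped at 31 mm opening, so the pads are on the flats. Next I lift and carry it over.

Call:
arm_command(
  plan=[
    {"tx":0,"ty":0,"tz":-0.015,"spin":0,"grip":255},
    {"tx":0,"ty":0,"tz":-0.05,"spin":0,"grip":255},
    {"tx":0,"ty":0,"tz":-0.09,"spin":0,"grip":255},
    {"tx":0,"ty":0,"tz":-0.13,"spin":0,"grip":255},
    {"tx":0,"ty":0,"tz":-0.17,"spin":0,"grip":255},
  ],
)

```text
time: 3.22
tool_pos: [0.4739, 0.2435, 0.2354]
tcp_rot: [[-0.97, 0.242, 0.0], [0.242, 0.97, 0.0], [-0.0, 0.0, -1.0]]
contact_force: [0.7, 0.9, -1.7]
gripper_width: 0.365
grip_force: 49.7
```

Call:
arm_command(
  plan=[
    {"tx":-0.015,"ty":-0.035,"tz":-0.01,"spin":0,"grip":255},
    {"tx":-0.03,"ty":-0.07,"tz":-0.02,"spin":0,"grip":255},
    {"tx":-0.045,"ty":-0.105,"tz":-0.03,"spin":0,"grip":255},
    {"tx":-0.06,"ty":-0.14,"tz":-0.03,"spin":0,"grip":255},
    {"tx":-0.075,"ty":-0.175,"tz":-0.03,"spin":0,"grip":255},
  ],
)

```text
time: 3.63
tool_pos: [0.505, 0.0542, 0.2645]
tcp_rot: [[-0.97, 0.241, 0.002], [0.241, 0.97, 0.001], [-0.002, 0.001, -1.0]]
contact_force: [1.5, 0.0, -0.4]
gripper_width: 0.367
grip_force: 50.0
```

Call:
arm_command(
  plan=[
    {"tx":-0.016,"ty":-0.036,"tz":0,"spin":0.12,"grip":255},
    {"tx":-0.032,"ty":-0.072,"tz":0,"spin":0.24,"grip":255},
    {"tx":-0.048,"ty":-0.108,"tz":0,"spin":0.36,"grip":255},
    {"tx":-0.064,"ty":-0.144,"tz":0,"spin":0.48,"grip":255},
    {"tx":-0.079,"ty":-0.182,"tz":0,"spin":0.6,"grip":255},
  ],
)

```text
time: 4.05
tool_pos: [0.5376, -0.1412, 0.2637]
tcp_rot: [[-0.661, 0.751, 0.001], [0.751, 0.661, 0.001], [-0.0, 0.001, -1.0]]
contact_force: [1.6, 0.2, -1.2]
gripper_width: 0.364
grip_force: 49.9
```

Call:
arm_command(
  plan=[
    {"tx":0,"ty":0,"tz":0,"spin":0.12,"grip":255},
    {"tx":0,"ty":0,"tz":0,"spin":0.24,"grip":255},
    {"tx":0,"ty":0,"tz":0,"spin":0.36,"grip":255},
    {"tx":0,"ty":0,"tz":0,"spin":0.48,"grip":255},
    {"tx":0,"ty":0,"tz":0,"spin":0.6,"grip":255},
  ],
)

```text
time: 4.47
tool_pos: [0.5373, -0.1398, 0.2634]
tcp_rot: [[-0.12, 0.993, 0.0], [0.993, 0.12, 0.001], [0.0, 0.0, -1.0]]
contact_force: [-0.3, 0.5, -1.9]
gripper_width: 0.368
grip_force: 49.9
```

Call:
arm_command(
  plan=[
    {"tx":0,"ty":0,"tz":0,"spin":0.054,"grip":255},
    {"tx":0,"ty":0,"tz":0,"spin":0.054,"grip":255},
    {"tx":0,"ty":0,"tz":0,"spin":0.054,"grip":255},
    {"tx":0,"ty":0,"tz":0,"spin":0.054,"grip":255},
    {"tx":0,"ty":0,"tz":0,"spin":0.054,"grip":255},
  ],
)

```text
time: 4.88
tool_pos: [0.5375, -0.1397, 0.2632]
tcp_rot: [[-0.074, 0.997, 0.0], [0.997, 0.074, 0.0], [0.0, 0.0, -1.0]]
contact_force: [-0.5, 1.1, -0.0]
gripper_width: 0.362
grip_force: 49.9
```

Run:
```python
from h import *
im={n:cv2.cvtColor(camera(n),cv2.COLOR_RGB2BGR) for n in("top","side")}
s=get_state();print({k:np.round(v,4).tolist() for k,v in s.items()})
r=lambda im,x,y:cv2.resize(im[y:y+120,x:x+100],(400,480),interpolation=cv2.INTER_CUBIC)
cv2.imwrite("pics/f.png",np.hstack([r(im["top"],350,170),r(im["side"],330,100)]))
```

```text
{'time': 4.9833, 'joint_pos': [-0.3076, 0.34, 0.6258, 1.7638, -0.2203, 1.1083, 0.4638], 'qvel': [0.0007, 0.0006, 0.0017, 0.0003, -0.0006, 0.0002, -0.0035], 'joint_torque': [-0.0504, -51.7467, 7.2036, -30.9493, 0.015, 0.0059, 0.0262], 'tool_pos': [0.5375, -0.1398, 0.2631], 'tcp_rot': [[-0.0737, 0.9973, 0.0002], [0.9973, 0.0737, 0.0002], [0.0002, 0.0002, -1.0]], 'contact_force': [0.1141, 0.3228, -1.181], 'wrist_torque': [-0.0349, 0.0209, -0.0595], 'grip_force': 49.9198, 'gripper_width': 0.3634}
```

View pics/f.png

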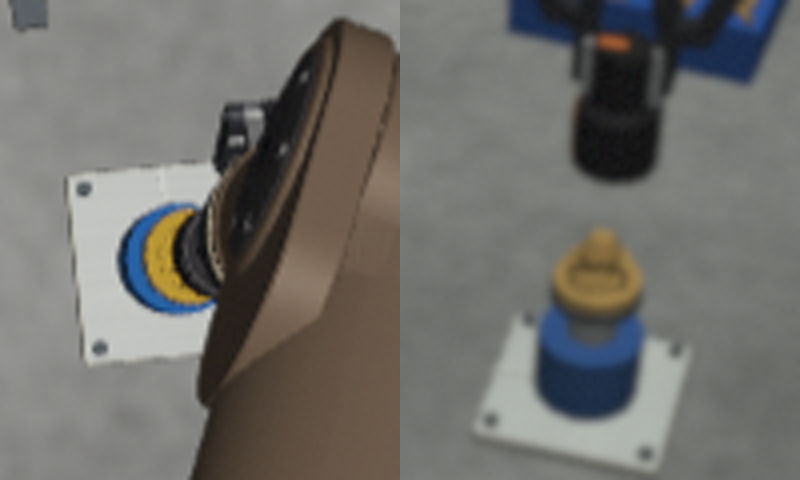

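The shell hangs above the stub with its stripe towards the index line. I'll compare the shell axis with the stub axis in the side view (shell edges 573/661, flange edges 551/645, in crop pixels).

Run:
```python
from h import *
c=lambda uv:((uv-[330,100]+.4)*4+[400,0]).round(1)
x,y,z=.5375,-.1398,.2631-.0640
print("shell mid skirt,bottom",c(pr("side",[[x,y,z+.02],[x,y,z]])))
for X in[(.5375,-.1398),(.539,-.142),(.538,-.1405)]:
  print("stub",c(pr("side",[[*X,.108],[*X,.140],[*X,.03]])))
t=lambda uv:((uv-[350,170]+.4)*4).round(1)
print(t(pr("top",[[x,y,.108],[x,y,.014],[x+.0578,y+.0042,.014]])))
```

```text
shell mid skirt,bottom [[616.6 130.7]
 [613.3 158.5]]
stub [[599.2 277.1]
 [604.  236.8]
 [588.2 369.5]]
stub [[597.9 274.3]
 [602.6 234.1]
 [587.  366.7]]
stub [[598.7 276.2]
 [603.5 236. ]
 [587.8 368.6]]
[[193.8 254.6]
 [171.8 259.7]
 [162.1 168.2]]
```

Call:
arm_command(
  plan=[
    {"tx":-0.001,"ty":0.0005,"tz":0.015,"spin":0,"grip":255},
    {"tx":-0.001,"ty":0.0005,"tz":0.03,"spin":0,"grip":255},
    {"tx":-0.001,"ty":0.0005,"tz":0.045,"spin":0,"grip":255},
    {"tx":-0.001,"ty":0.0005,"tz":0.058,"spin":0,"grip":255},
    {"tx":-0.001,"ty":0.0005,"tz":0.065,"spin":0,"grip":255},
  ],
)

```text
time: 5.4
tool_pos: [0.5375, -0.1405, 0.1966]
tcp_rot: [[-0.073, 0.997, -0.002], [0.997, 0.073, 0.0], [0.0, -0.002, -1.0]]
contact_force: [-0.4, 0.6, -1.5]
gripper_width: 0.366
grip_force: 49.9
```

Call:
arm_command(
  plan=[
    {"tx":0,"ty":0,"tz":0.002,"spin":0,"grip":255},
    {"tx":0,"ty":0,"tz":0.004,"spin":0,"grip":255},
    {"tx":0,"ty":0,"tz":0.006,"spin":0,"grip":255},
    {"tx":0,"ty":0,"tz":0.008,"spin":0,"grip":255},
    {"tx":0,"ty":0,"tz":0.01,"spin":0,"grip":255},
  ],
)

```text
time: 5.82
tool_pos: [0.5385, -0.1408, 0.1884]
tcp_rot: [[-0.073, 0.997, 0.001], [0.997, 0.073, 0.0], [-0.0, 0.001, -1.0]]
contact_force: [0.9, -0.4, -1.1]
gripper_width: 0.366
grip_force: 49.9
```

Call:
arm_command(
  plan=[
    {"tx":0,"ty":0,"tz":0.001,"spin":0,"grip":255},
    {"tx":0,"ty":0,"tz":0.002,"spin":0,"grip":255},
    {"tx":0,"ty":0,"tz":0.003,"spin":0,"grip":255},
    {"tx":0,"ty":0,"tz":0.004,"spin":0,"grip":255},
    {"tx":0,"ty":0,"tz":0.005,"spin":0,"grip":255},
  ],
)

```text
time: 6.23
tool_pos: [0.5382, -0.1407, 0.183]
tcp_rot: [[-0.073, 0.997, 0.0], [0.997, 0.073, 0.0], [0.0, 0.0, -1.0]]
contact_force: [-1.7, 0.1, 1.8]
gripper_width: 0.37
grip_force: 50.3
```

Call:
arm_command(
  plan=[
    {"tx":0,"ty":0,"tz":0.001,"spin":0,"grip":255},
    {"tx":0,"ty":0,"tz":0.002,"spin":0,"grip":255},
    {"tx":0,"ty":0,"tz":0.003,"spin":0,"grip":255},
    {"tx":0,"ty":0,"tz":0.003,"spin":0,"grip":255},
    {"tx":0,"ty":0,"tz":0.003,"spin":0,"grip":255},
  ],
)

```text
time: 6.65
tool_pos: [0.5383, -0.1408, 0.1802]
tcp_rot: [[-0.073, 0.997, 0.0], [0.997, 0.073, 0.0], [0.0, 0.0, -1.0]]
contact_force: [-0.5, 0.3, 4.5]
gripper_width: 0.368
grip_force: 50.5
```

The lugs are on the ridges with light contact at TCP z of about 0.183. I'll press about 3 mm more and turn backward in 0.1 rad steps.

Call:
arm_command(
  plan=[
    {"tx":0,"ty":0,"tz":0.001,"spin":0,"grip":255},
    {"tx":0,"ty":0,"tz":0.002,"spin":0,"grip":255},
    {"tx":0,"ty":0,"tz":0.003,"spin":0,"grip":255},
    {"tx":0,"ty":0,"tz":0.003,"spin":0,"grip":255},
    {"tx":0,"ty":0,"tz":0.003,"spin":0,"grip":255},
  ],
)

```text
time: 7.07
tool_pos: [0.5383, -0.1408, 0.1771]
tcp_rot: [[-0.073, 0.997, 0.0], [0.997, 0.073, -0.0], [-0.0, 0.0, -1.0]]
contact_force: [-1.5, -0.3, 4.6]
gripper_width: 0.367
grip_force: 50.7
```

Call:
arm_command(
  plan=[
    {"tx":0,"ty":0,"tz":0,"spin":-0.03,"grip":255},
    {"tx":0,"ty":0,"tz":0,"spin":-0.06,"grip":255},
    {"tx":0,"ty":0,"tz":0,"spin":-0.1,"grip":255},
    {"tx":0,"ty":0,"tz":0,"spin":-0.1,"grip":255},
    {"tx":0,"ty":0,"tz":0,"spin":-0.1,"grip":255},
  ],
)

```text
time: 7.48
tool_pos: [0.5386, -0.1414, 0.1774]
tcp_rot: [[-0.172, 0.985, 0.001], [0.985, 0.172, -0.001], [-0.001, 0.001, -1.0]]
contact_force: [-0.2, -1.2, 6.1]
gripper_width: 0.368
grip_force: 50.8
```

```bash
cat > st.py <<'E'
from h import *
s=get_state();R=s["tcp_rot"];print(round(s["time"],2),s["tool_pos"].round(4),"yaw",round(np.degrees(np.arctan2(R[1,1],R[0,1])),2),s["contact_force"].round(1),s["wrist_torque"].round(3),s["joint_pos"][6].round(2))
E
python3 st.py
```

```text
7.48 [ 0.5386 -0.1414  0.1774] yaw 9.89 [-0.2 -1.2  6.1] [-0.347  0.029 -0.034] 0.62
```

Call:
arm_command(
  plan=[
    {"tx":0,"ty":0,"tz":0,"spin":-0.03,"grip":255},
    {"tx":0,"ty":0,"tz":0,"spin":-0.06,"grip":255},
    {"tx":0,"ty":0,"tz":0,"spin":-0.1,"grip":255},
    {"tx":0,"ty":0,"tz":0,"spin":-0.1,"grip":255},
    {"tx":0,"ty":0,"tz":0,"spin":-0.1,"grip":255},
  ],
)

```text
time: 7.9
tool_pos: [0.5385, -0.1407, 0.177]
tcp_rot: [[-0.269, 0.963, 0.001], [0.963, 0.269, -0.0], [-0.0, 0.001, -1.0]]
contact_force: [1.5, -0.2, 2.0]
gripper_width: 0.368
grip_force: 50.4
```

```bash
python3 st.py
```

```text
7.9 [ 0.5385 -0.1407  0.177 ] yaw 15.6 [ 1.5 -0.2  2. ] [ 0.003 -0.268 -0.013] 0.7
```

The force fell from 6 to 2 N, which looks like the drop. I'll check by pressing a little without turning.

Call:
arm_command(
  plan=[
    {"tx":0,"ty":0,"tz":0.001,"spin":0,"grip":255},
    {"tx":0,"ty":0,"tz":0.002,"spin":0,"grip":255},
    {"tx":0,"ty":0,"tz":0.003,"spin":0,"grip":255},
    {"tx":0,"ty":0,"tz":0.003,"spin":0,"grip":255},
    {"tx":0,"ty":0,"tz":0.003,"spin":0,"grip":255},
  ],
)

```text
time: 8.32
tool_pos: [0.5385, -0.1407, 0.1741]
tcp_rot: [[-0.269, 0.963, 0.001], [0.963, 0.269, -0.0], [-0.0, 0.001, -1.0]]
contact_force: [2.5, 0.5, 3.5]
gripper_width: 0.367
grip_force: 50.6
```

Run:
```python
from h import *
exec(open("st.py").read().split("\n",1)[1])
im={n:cv2.cvtColor(camera(n),cv2.COLOR_RGB2BGR) for n in("top","side")}
exec(open("st.py").read().split("\n",1)[1])
r=lambda im,x,y:cv2.resize(im[y:y+120,x:x+100],(400,480),interpolation=cv2.INTER_CUBIC)
cv2.imwrite("pics/g.png",np.hstack([r(im["top"],350,170),r(im["side"],330,100)]))
```

```text
8.32 [ 0.5385 -0.1407  0.1741] yaw 15.63 [2.5 0.5 3.5] [ 0.032 -0.465 -0.028] 0.7
8.42 [ 0.5385 -0.1407  0.1741] yaw 15.64 [ 3.1 -0.1  4.8] [ 0.031 -0.556 -0.026] 0.7
```

View pics/g.png

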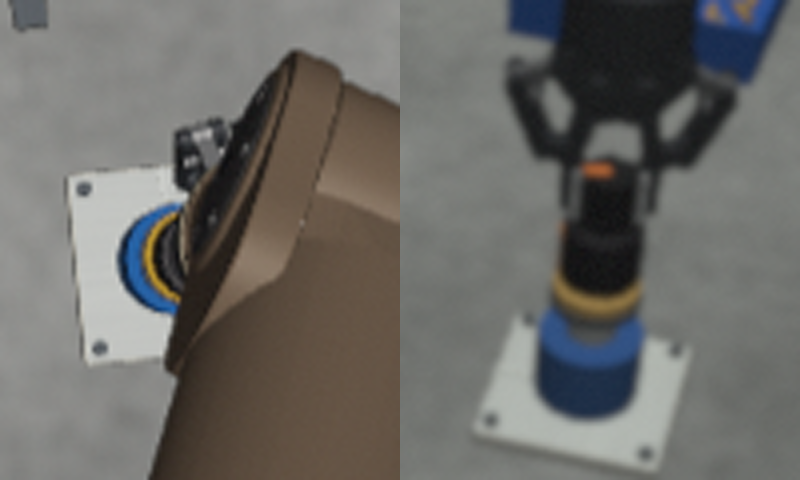

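The drop is full: about 6 mm by the forces, and the picture shows the shell skirt close above the flange. Now I turn forward and follow the thread down.

Call:
arm_command(
  plan=[
    {"tx":-0.0003,"ty":0.001,"tz":0,"spin":0.04,"grip":255},
    {"tx":-0.0003,"ty":0.001,"tz":0,"spin":0.08,"grip":255},
    {"tx":-0.0003,"ty":0.001,"tz":0.0002,"spin":0.12,"grip":255},
    {"tx":-0.0003,"ty":0.001,"tz":0.0004,"spin":0.16,"grip":255},
    {"tx":-0.0003,"ty":0.001,"tz":0.0006,"spin":0.2,"grip":255},
  ],
)

```text
time: 8.83
tool_pos: [0.5383, -0.1407, 0.1731]
tcp_rot: [[-0.071, 0.998, -0.002], [0.998, 0.071, 0.0], [0.0, -0.002, -1.0]]
contact_force: [-0.2, 0.6, 4.8]
gripper_width: 0.365
grip_force: 50.6
```

```bash
python3 st.py
```

```text
8.83 [ 0.5383 -0.1407  0.1731] yaw 4.05 [-0.2  0.6  4.8] [ 0.052  0.237 -0.018] 0.53
```

Call:
arm_command(
  plan=[
    {"tx":0,"ty":0,"tz":0.0002,"spin":0.04,"grip":255},
    {"tx":0,"ty":0,"tz":0.0004,"spin":0.08,"grip":255},
    {"tx":0,"ty":0,"tz":0.0006,"spin":0.12,"grip":255},
    {"tx":0,"ty":0,"tz":0.0008,"spin":0.16,"grip":255},
    {"tx":0,"ty":0,"tz":0.001,"spin":0.2,"grip":255},
  ],
)

```text
time: 9.25
tool_pos: [0.5383, -0.1407, 0.1721]
tcp_rot: [[0.129, 0.992, -0.002], [0.992, -0.129, 0.0], [0.0, -0.002, -1.0]]
contact_force: [-1.0, -1.2, 4.7]
gripper_width: 0.364
grip_force: 50.6
```

Call:
arm_command(
  plan=[
    {"tx":0,"ty":0,"tz":0.0002,"spin":0.04,"grip":255},
    {"tx":0,"ty":0,"tz":0.0004,"spin":0.08,"grip":255},
    {"tx":0,"ty":0,"tz":0.0006,"spin":0.12,"grip":255},
    {"tx":0,"ty":0,"tz":0.0008,"spin":0.16,"grip":255},
    {"tx":0,"ty":0,"tz":0.001,"spin":0.2,"grip":255},
  ],
)

```text
time: 9.67
tool_pos: [0.5384, -0.1407, 0.1712]
tcp_rot: [[0.323, 0.946, -0.001], [0.946, -0.323, 0.0], [-0.0, -0.001, -1.0]]
contact_force: [-0.0, 0.6, 5.2]
gripper_width: 0.371
grip_force: 50.6
```

```bash
python3 st.py
```

```text
9.67 [ 0.5384 -0.1407  0.1712] yaw -18.87 [-0.   0.6  5.2] [-0.04   0.097 -0.024] 0.2
```

Call:
arm_command(
  plan=[
    {"tx":0,"ty":0,"tz":0.0002,"spin":0.04,"grip":255},
    {"tx":0,"ty":0,"tz":0.0004,"spin":0.08,"grip":255},
    {"tx":0,"ty":0,"tz":0.0006,"spin":0.12,"grip":255},
    {"tx":0,"ty":0,"tz":0.0008,"spin":0.16,"grip":255},
    {"tx":0,"ty":0,"tz":0.001,"spin":0.2,"grip":255},
  ],
)

```text
time: 10.08
tool_pos: [0.5385, -0.1408, 0.1703]
tcp_rot: [[0.505, 0.863, -0.001], [0.863, -0.505, 0.0], [-0.0, -0.001, -1.0]]
contact_force: [0.0, 0.2, 4.6]
gripper_width: 0.366
grip_force: 50.6
```

Call:
arm_command(
  plan=[
    {"tx":0,"ty":0,"tz":0.0002,"spin":0.04,"grip":255},
    {"tx":0,"ty":0,"tz":0.0004,"spin":0.08,"grip":255},
    {"tx":0,"ty":0,"tz":0.0006,"spin":0.12,"grip":255},
    {"tx":0,"ty":0,"tz":0.0006,"spin":0.12,"grip":255},
    {"tx":0,"ty":0,"tz":0.0006,"spin":0.12,"grip":255},
  ],
)

```text
time: 10.5
tool_pos: [0.5386, -0.1408, 0.1696]
tcp_rot: [[0.602, 0.798, -0.001], [0.798, -0.602, 0.0], [-0.001, -0.001, -1.0]]
contact_force: [-0.5, -0.3, 4.3]
gripper_width: 0.364
grip_force: 50.6
```

```bash
python3 st.py
```

```text
10.5 [ 0.5386 -0.1408  0.1696] yaw -37.02 [-0.5 -0.3  4.3] [-0.093  0.252 -0.067] -0.06
```

Now smaller steps, watching the twist torque.

Call:
arm_command(
  plan=[
    {"tx":0,"ty":0,"tz":0.0001,"spin":0.03,"grip":255},
    {"tx":0,"ty":0,"tz":0.0003,"spin":0.06,"grip":255},
    {"tx":0,"ty":0,"tz":0.0005,"spin":0.1,"grip":255},
    {"tx":0,"ty":0,"tz":0.0005,"spin":0.1,"grip":255},
    {"tx":0,"ty":0,"tz":0.0005,"spin":0.1,"grip":255},
  ],
)

```text
time: 10.92
tool_pos: [0.539, -0.1407, 0.1692]
tcp_rot: [[0.679, 0.734, -0.0], [0.734, -0.679, 0.0], [-0.0, -0.0, -1.0]]
contact_force: [-0.6, 0.1, 4.1]
gripper_width: 0.366
grip_force: 50.6
```

```bash
python3 st.py
```

```text
10.92 [ 0.539  -0.1407  0.1692] yaw -42.79 [-0.6  0.1  4.1] [-0.13   0.305 -0.006] -0.14
```

Call:
arm_command(
  plan=[
    {"tx":0,"ty":0,"tz":0.0001,"spin":0.02,"grip":255},
    {"tx":0,"ty":0,"tz":0.0002,"spin":0.04,"grip":255},
    {"tx":0,"ty":0,"tz":0.0003,"spin":0.06,"grip":255},
    {"tx":0,"ty":0,"tz":0.0003,"spin":0.06,"grip":255},
    {"tx":0,"ty":0,"tz":0.0003,"spin":0.06,"grip":255},
  ],
)

```text
time: 11.33
tool_pos: [0.5393, -0.1407, 0.169]
tcp_rot: [[0.722, 0.692, 0.0], [0.692, -0.722, -0.0], [0.0, 0.0, -1.0]]
contact_force: [-0.6, -1.1, 4.1]
gripper_width: 0.369
grip_force: 50.6
```

```bash
python3 st.py
```

```text
11.33 [ 0.5393 -0.1407  0.169 ] yaw -46.25 [-0.6 -1.1  4.1] [-0.047  0.05  -0.033] -0.19
```

Call:
arm_command(
  plan=[
    {"tx":0,"ty":0,"tz":0.0001,"spin":0.02,"grip":255},
    {"tx":0,"ty":0,"tz":0.0002,"spin":0.04,"grip":255},
    {"tx":0,"ty":0,"tz":0.0003,"spin":0.06,"grip":255},
    {"tx":0,"ty":0,"tz":0.0003,"spin":0.06,"grip":255},
    {"tx":0,"ty":0,"tz":0.0003,"spin":0.06,"grip":255},
  ],
)

```text
time: 11.75
tool_pos: [0.5393, -0.1406, 0.1687]
tcp_rot: [[0.763, 0.647, 0.0], [0.647, -0.763, 0.0], [0.0, 0.0, -1.0]]
contact_force: [0.1, -0.6, 5.1]
gripper_width: 0.365
grip_force: 50.6
```

```bash
python3 st.py
```

```text
11.75 [ 0.5393 -0.1406  0.1687] yaw -49.69 [ 0.1 -0.6  5.1] [ 0.016 -0.044 -0.038] -0.24
```

Call:
arm_command(
  plan=[
    {"tx":0,"ty":0,"tz":0.0001,"spin":0.02,"grip":255},
    {"tx":0,"ty":0,"tz":0.0002,"spin":0.04,"grip":255},
    {"tx":0,"ty":0,"tz":0.0003,"spin":0.06,"grip":255},
    {"tx":0,"ty":0,"tz":0.0003,"spin":0.06,"grip":255},
    {"tx":0,"ty":0,"tz":0.0003,"spin":0.06,"grip":255},
  ],
)

```text
time: 12.17
tool_pos: [0.5392, -0.1407, 0.1684]
tcp_rot: [[0.8, 0.6, 0.0], [0.6, -0.8, -0.0], [0.0, 0.0, -1.0]]
contact_force: [0.5, 0.3, 5.1]
gripper_width: 0.372
grip_force: 50.7
```

```bash
python3 st.py
```

```text
12.17 [ 0.5392 -0.1407  0.1684] yaw -53.13 [0.5 0.3 5.1] [ 0.003 -0.021 -0.096] -0.29
```

Call:
arm_command(
  plan=[
    {"tx":0,"ty":0,"tz":0.0001,"spin":0.02,"grip":255},
    {"tx":0,"ty":0,"tz":0.0002,"spin":0.04,"grip":255},
    {"tx":0,"ty":0,"tz":0.0002,"spin":0.04,"grip":255},
    {"tx":0,"ty":0,"tz":0.0002,"spin":0.04,"grip":255},
    {"tx":0,"ty":0,"tz":0.0002,"spin":0.04,"grip":255},
  ],
)

```text
time: 12.58
tool_pos: [0.5391, -0.1407, 0.1682]
tcp_rot: [[0.823, 0.568, -0.0], [0.568, -0.823, 0.0], [-0.0, -0.0, -1.0]]
contact_force: [-0.5, -0.1, 4.9]
gripper_width: 0.368
grip_force: 50.7
```

```bash
python3 st.py
```

```text
12.58 [ 0.5391 -0.1407  0.1682] yaw -55.41 [-0.5 -0.1  4.9] [ 0.135  0.077 -0.081] -0.32
```

Call:
arm_command(
  plan=[
    {"tx":0,"ty":0,"tz":0.0001,"spin":0.02,"grip":255},
    {"tx":0,"ty":0,"tz":0.0002,"spin":0.04,"grip":255},
    {"tx":0,"ty":0,"tz":0.0002,"spin":0.05,"grip":255},
    {"tx":0,"ty":0,"tz":0.0002,"spin":0.05,"grip":255},
    {"tx":0,"ty":0,"tz":0.0002,"spin":0.05,"grip":255},
  ],
)

```text
time: 13.0
tool_pos: [0.5389, -0.1405, 0.1679]
tcp_rot: [[0.851, 0.526, -0.001], [0.526, -0.851, 0.0], [-0.0, -0.001, -1.0]]
contact_force: [-1.9, -0.7, 4.5]
gripper_width: 0.369
grip_force: 50.7
```

```bash
python3 st.py
```

```text
13.0 [ 0.5389 -0.1405  0.1679] yaw -58.27 [-1.9 -0.7  4.5] [0.218 0.282 0.143] -0.36
```

Call:
arm_command(
  plan=[
    {"tx":0,"ty":0,"tz":0,"spin":0.01,"grip":255},
    {"tx":0,"ty":0,"tz":0,"spin":0.02,"grip":255},
    {"tx":0,"ty":0,"tz":0,"spin":0.02,"grip":255},
    {"tx":0,"ty":0,"tz":0,"spin":0.02,"grip":255},
    {"tx":0,"ty":0,"tz":0,"spin":0.02,"grip":255},
  ],
)

```text
time: 13.42
tool_pos: [0.5389, -0.1404, 0.1679]
tcp_rot: [[0.861, 0.509, -0.001], [0.509, -0.861, 0.0], [-0.0, -0.001, -1.0]]
contact_force: [-0.8, 0.7, 5.6]
gripper_width: 0.368
grip_force: 50.7
```

```bash
python3 st.py
```

```text
13.42 [ 0.5389 -0.1404  0.1679] yaw -59.39 [-0.8  0.7  5.6] [0.192 0.354 0.335] -0.37
```

The torque is up to 0.33 N m and the turn is 75°, so it is home. I'll ease the spring and twist, then let go.

Call:
arm_command(
  plan=[
    {"tx":0,"ty":0,"tz":-0.001,"spin":-0.01,"grip":255},
    {"tx":0,"ty":0,"tz":-0.002,"spin":-0.015,"grip":255},
    {"tx":0,"ty":0,"tz":-0.003,"spin":-0.015,"grip":255},
    {"tx":0,"ty":0,"tz":-0.003,"spin":-0.015,"grip":255},
    {"tx":0,"ty":0,"tz":-0.003,"spin":-0.015,"grip":255},
  ],
)

```text
time: 13.83
tool_pos: [0.5389, -0.1405, 0.1709]
tcp_rot: [[0.853, 0.521, -0.001], [0.521, -0.853, 0.0], [-0.0, -0.001, -1.0]]
contact_force: [-1.5, 1.4, 4.4]
gripper_width: 0.367
grip_force: 50.4
```

```bash
python3 st.py
```

```text
13.83 [ 0.5389 -0.1405  0.1709] yaw -58.57 [-1.5  1.4  4.4] [ 0.41   0.381 -0.124] -0.37
```

Call:
arm_command(
  plan=[
    {"tx":0,"ty":0,"tz":0,"spin":0,"grip":200},
    {"tx":0,"ty":0,"tz":0,"spin":0,"grip":150},
    {"tx":0,"ty":0,"tz":0,"spin":0,"grip":80},
    {"tx":0,"ty":0,"tz":0,"spin":0,"grip":80},
    {"tx":0,"ty":0,"tz":0,"spin":0,"grip":80},
  ],
)

```text
time: 14.25
tool_pos: [0.5393, -0.1409, 0.171]
tcp_rot: [[0.853, 0.522, 0.0], [0.522, -0.853, -0.0], [0.0, 0.0, -1.0]]
contact_force: [-1.0, -0.7, -0.0]
gripper_width: 0.686
grip_force: 0.0
```

Call:
arm_command(
  plan=[
    {"tx":0,"ty":0,"tz":-0.01,"spin":0,"grip":80},
    {"tx":0,"ty":0,"tz":-0.03,"spin":0,"grip":80},
    {"tx":0,"ty":0,"tz":-0.06,"spin":0,"grip":80},
    {"tx":0,"ty":0,"tz":-0.09,"spin":0,"grip":80},
    {"tx":0,"ty":0,"tz":-0.12,"spin":0,"grip":80},
  ],
)

```text
time: 14.67
tool_pos: [0.5388, -0.1411, 0.293]
tcp_rot: [[0.854, 0.521, -0.0], [0.521, -0.854, -0.0], [-0.0, 0.0, -1.0]]
contact_force: [0.3, 0.8, -0.2]
gripper_width: 0.689
grip_force: 0.0
```

Run:
```python
from h import *
im={n:cv2.cvtColor(camera(n),cv2.COLOR_RGB2BGR) for n in("top","side")}
exec(open("st.py").read().split("\n",1)[1])
r=lambda im,x,y:cv2.resize(im[y:y+120,x:x+100],(400,480),interpolation=cv2.INTER_CUBIC)
cv2.imwrite("pics/i.png",np.hstack([r(im["top"],350,170),r(im["side"],330,100)]))
```

```text
14.77 [ 0.5411 -0.1424  0.2961] yaw -58.6 [1.2 0.8 0.4] [-0.061 -0.001 -0.011] -0.48
```

View pics/i.png

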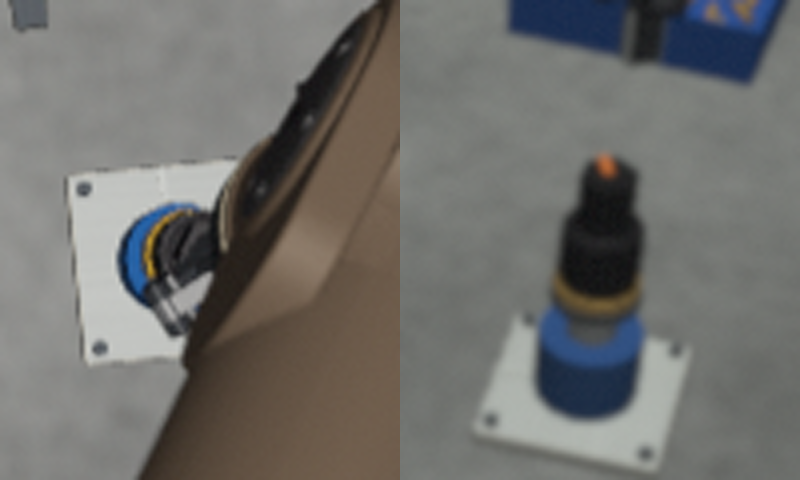

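Run:
```python
from h import *
im=cv2.cvtColor(camera("side"),cv2.COLOR_RGB2BGR)
cv2.imwrite("pics/j.png",cv2.resize(im[130:190,355:405],(500,600),interpolation=cv2.INTER_CUBIC))
c=lambda uv:((uv-[355,130]+.45)*10).round(1)
for h in(.108,.110):
  X=np.array([.539,-.141,h]);v=np.array([.2594,-.6612,0]);v/=np.linalg.norm(v)
  print(h,"top ctr",c(pr("side",X+[0,0,.078])),"flange front top edge",c(pr("side",X-.0275*v)),"skirt bottom front",c(pr("side",X-.025*v)),"skirt top front",c(pr("side",X-.025*v+[0,0,.04])))
for a in(-58.6,-55,-62):
  print(a,c(pr("side",[.539+.016*np.cos(np.radians(a)),-.141+.016*np.sin(np.radians(a)),.186])))
```

```text
0.108 top ctr [[273.7 137. ]] flange front top edge [[253.5 462.6]] skirt bottom front [[252.6 455.8]] skirt top front [[267.9 329.2]]
0.11 top ctr [[274.5 130.2]] flange front top edge [[254.2 456.4]] skirt bottom front [[253.3 449.6]] skirt top front [[268.7 322.7]]
-58.6 [[256.2  96.1]]
-55 [[252.2  96.6]]
-62 [[260.1  95.7]]
```

View pics/j.png

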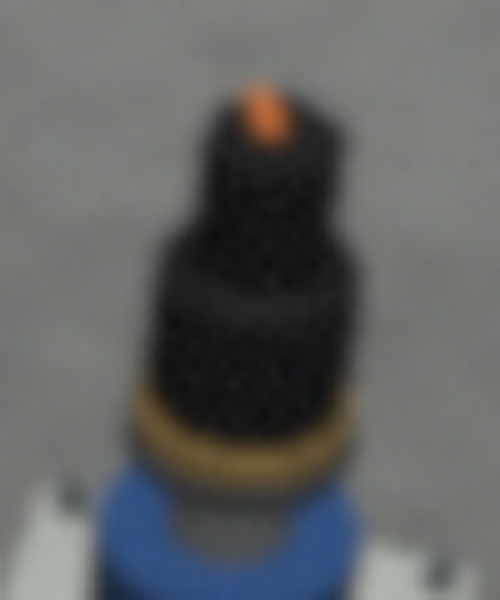

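The shell sits upright with its skirt on the brass flange (skirt bottom at crop row 440 or so), and the stripe end at (258, 85) matches the final −58.6° turn. The gripper is clear.

```bash
python3 -c "
from station import *
print(hand_in())"
```

```text
the job is handed in; nothing more can be done
None
```

I set the shell on the stub and turned it back until it dropped about 6 mm into the thread. I then turned it forward 75° to a firm stop at 0.33 N m, let go and handed the job in; I took that stop as home on the flange, since the camera could not show the last millimetre.

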